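Post a sample carton through the hand-in chute's gravity flap

TASK

Post the low cardboard carton that lies on the loading tray into the sample hand-in chute: with the fingers push it along the tray, in through the hanging flap and over the sill until it runs away down the rollers to the far end of the chute, then draw the fingers back out so that the flap falls shut behind it. Only push the carton, never pick it up, and leave the other things on the desk where they are.

Things in the scene. Friction and masses are not known exactly. Their poses are not given: they have to be found in the camera images.
- chute: the sample hand-in chute, fixed on the desk: bare metal loading tray, then a grey housing 170 mm long, 135 high, 78 wide at the front, with a clear cover. Origin on the desk (z = 0) under the flap, on the lane's centre line. Its x axis is level, the way the carton travels; y points from the fence to the tray's open side (the robot's side); z up. All x, y below are in this frame
- mouth (a point): middle of the opening's lower edge, level with the tray, 60 mm above the chute's origin. The opening is 52 mm wide (y = -26 to +26 mm) and 62 mm high. A finger leaning 45 degrees forward from the vertical reaches at least 20 mm in under its top edge
- tray_end (a point): end of the loading tray on the lane's centre line, at x = -170 mm. The tray is level, 60 mm above the desk, from here to x = 0, and from y = -26 to +65 mm; no lip at this end nor along its open side at y = +65
- fence_end (a point): free end of the fence, at its foot, x = -170, y = -26 mm. The fence stands 30 mm above the tray along its far side, its face at y = -26 mm, and runs straight on into the housing's wall
- guide_tip (a point): outer foot of the slanting guide plate on the open side, x = -36, y = +46 mm; 30 mm high, it leads from here in to the opening's edge at x = 0, y = +26
- sill_end (a point): inner end of the level sill, x = +40 mm inside; beyond it free rollers fall at 20 degrees. The carton runs away by itself once its middle is past about x = +42 mm (its rear face about 9 mm inside the opening); short of that it stays and holds the flap up. Pushing until its rear face is 20 mm inside is ample
- chute_end (a point): closed far end of the roller run, x = +163 mm, 20 mm above the desk; the carton comes to rest against this end wall
- flap (a joint): angle of the flap, a light aluminium plate 49 mm wide and 59 mm long, hung on a hinge along the top of the opening (4 mm inside, 61 mm above the tray). 0 = hanging shut; grows as it swings inward and up, to 1.45; it cannot swing outward. It weighs 9 g and falls shut by itself in well under a second; a carton under it holds it at about 1.15
- carton: the cardboard carton to post, 42 (its x) x 66 (its y) x 38 mm (its z), about 50 g; origin at the centre of its underside. It lies on the tray roughly lengthwise to the lane, skewed by up to 0.3 rad and 12 to 24 mm to the open side of the chute's centre line. Flush with the fence its middle is at y = -5 mm of the chute
- marker_pen: the blue and white marker pen, 135 mm long, 17 mm across, lying on the desk just behind the chute's fence; origin under its middle; leave alone
- tall_carton: a second cardboard carton, 40 x 60 x 52 mm (higher and shorter than the one to post), standing on the desk; origin at the centre of its underside; leave alone
- tape_roll: roll of brown tape lying flat, 94 mm across, 48 mm high; origin at the centre of its underside; leave alone
- dish: empty clear petri dish, 60 mm across, 13 mm high; origin at the centre of its underside; leave alone
- jar: screw-cap sample jar, 48 mm across, 67 mm high; origin at the centre of its underside; leave alone
- brass_weight: knobbed brass calibration weight, 23 mm across, 37 mm high; origin at the centre of its underside; leave alone

How it is judged:
By the outcome, as a careful person would: the job done as asked, in the order asked, and still so for the second after the job is handed in, with the robot touching nothing.
It also fails if it takes over 45 s, if anything falls off the work surface, if the arm or the gripper's body presses on something with over 40 N, if the wrist force passes 120 N, or if a joint passes its speed limit or range.

ROBOT

A 7-joint arm with a two-finger parallel gripper is mounted at the origin on a cart in front of the work surface, level with it; the furniture and walls round the work are solid. World frame = base frame: x ahead of the robot, y to its left, z up, the work surface at z = 0. Lengths are in mm, angles in rad, forces in N, time in s.
With the tool pointing down it reaches from about 400 to 875 mm from the base axis. Payload 19.3 kg.
Tool frame: the origin (TCP) lies at the very end of the fingers, on their centre line; the grasp point (between the pads) lies 19 mm behind it; z points along the fingers, y is the line along which they close (so a half turn about z gives the same grasp; the last joint's range is limited). The gripper opens to 85 mm and grips with 20 to 120 N. Pads are 22 mm wide; open, the fingers measure 114 mm over their backs; the gripper's body (76 mm by 85 mm) begins 54 mm behind the grasp point. The pads swing forward as they close: fully open they stand 13 mm farther back than shut.
Start: joints at [-1.278, 0.521, -0.036, 1.599, 0.021, 1.021, -0.113], TCP at [221.826, 584.301, 231.291] pointing down, gripper open.
Joint ranges: [-2.91, 2.91], [-0.3, 2.13], [-1.5, 1.42], [0.17, 2.43], [-1.26, 4.41], [0.16, 1.93], [-2.52, 2.52]. Speed limits (rad/s): [1.89, 1.89, 2.39, 2.39, 3.01, 3.01, 3.01].

INTERFACE

Orientations are given as a 3x3 rotation matrix whose columns are the frame's x, y, z axes.
In Python, from workcell import robot, vision, planner, hand gives the robot as it stands (robot), with the cameras (vision), the kinematics (planner) and the gripper (hand). Calls block until the motion is done:
- robot.movep(position, orientation): joint-space move of the TCP to a pose.
- robot.movel(position, frame=None, max_speed=150, guard=None): straight line of the TCP; frame=None keeps the orientation; max_speed is the mean speed in mm/s. With guard (N) it stops when the force on the tool has changed by that much, and returns True; else False.
- robot.goto_joints(angles): joint-space move.
- hand.open_gripper() and hand.clamp(): open the fingers fully, or close them until they stop; the grip force is fixed at half the most.
- robot.wait(seconds).
- planner.inverse_kinematics(position, orientation): joint angles nearest the present ones, or None.
- robot.read_state(): the state.
- vision.camera(name): name is "scene" or "top" or "wrist"; returns a dict with "image" (400x640x3 uint8, blue, green, red), "fx", "fy", "cx", "cy" (pixels), "cam_to_world" (4x4, takes a point from camera to world coordinates). Camera axes: x right, y up, looking along -z (the intrinsics and any distortion apply to the point x, -y, -z); pixel columns grow to the right and rows downward; lengths in mm; the calibration is good to about 2 mm. The wrist camera is an equidistant fisheye: a pixel r from the principal point sees the ray r / f radians off the axis. A picture is of the moment at which its call begins. There is no depth.
A pose or a line that the arm cannot do raises robot.PlanningError and nothing moves.
- robot.finish_job(): hands the job in; it is judged then, once.
The state is a dict: "time": time; "qpos": joint angles; "qvel": joint speeds; "joint_efforts": joint torques, N m; "eef_pos": TCP position; "tool_rot": TCP orientation; "ft_force": force on the tool from outside, world axes, zero at the start; "torque": the same for the moment, N m; "finger_gap": finger opening in mm; "gripper_force": force on a finger pad.
Only numpy, scipy, OpenCV 4.12 (cv2) and the standard library are available. Lean on these libraries where they do the work, as an engineer would, in place of code of your own. Each camera call takes 0.05 s, during which the arm holds its last target. There are 200 camera calls.

## Working session

There is one attempt and no reset: what is moved stays moved. The work goes in short steps, each a Python script; the robot and the scene stay as the last script left them, time stands still between calls to the robot, and variables do not carry over. Pictures are saved under pics/ and viewed, at most 10 in all, crops included, and the job is handed in when it is done.

```bash
mkdir -p pics; ls
python3 - <<'E'
from workcell import robot, vision, planner, hand
import cv2,numpy as np
np.set_printoptions(precision=4,suppress=True)
for n in("scene","top"):
    c=vision.camera(n);cv2.imwrite(f"pics/{n}0.png",c["image"]);print(n,{k:v for k,v in c.items() if k!="image"})
print(robot.read_state()["time"],robot.read_state()["tool_rot"])
E
```

```text
pics
workcell.py
scene {'fx': 479.2316306679627, 'fy': 479.2316306679627, 'cx': 317.70268813012984, 'cy': 197.0551686273103, 'cam_to_world': array([[   0.472 ,    0.536 ,   -0.6999, -553.2128],
       [  -0.8815,    0.3004,   -0.3644, -592.4892],
       [   0.015 ,    0.789 ,    0.6143, 1004.9007],
       [   0.    ,    0.    ,    0.    ,    1.    ]])}
top {'fx': 452.5266102403487, 'fy': 452.5266102403487, 'cx': 314.969628145931, 'cy': 198.55654858313963, 'cam_to_world': array([[  -0.0222,    0.995 ,   -0.0973,  382.8219],
       [  -0.9997,   -0.0211,    0.013 ,  -23.7828],
       [   0.0109,    0.0975,    0.9952, 1318.1636],
       [   0.    ,    0.    ,    0.    ,    1.    ]])}
0.1 [[-0.9349  0.3549 -0.0003]
 [ 0.3549  0.9349 -0.001 ]
 [-0.0001 -0.001  -1.    ]]
```

View pics/scene0.png

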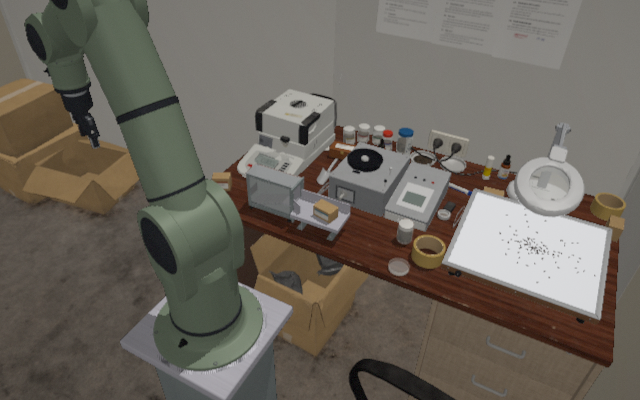

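View pics/top0.png

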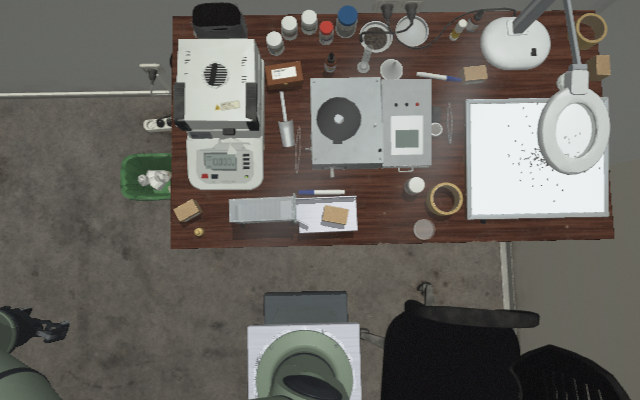

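The scene view shows the chute at about (275,190) with the tray and carton at (325,211). In the top view the housing spans about (230-297,198-222), the tray runs to (357,231), and the carton is at (335,215). The pen, at (322,192), lies behind the fence. Travel runs to image left, which is world +y.

Run:
```python
import cv2
a=cv2.imread("pics/top0.png")[182:242,222:367];b=cv2.imread("pics/scene0.png")[155:245,235:360]
cv2.imwrite("pics/c1.png",cv2.resize(a,None,fx=5.5,fy=5.5,interpolation=cv2.INTER_CUBIC))
cv2.imwrite("pics/c2.png",cv2.resize(b,None,fx=6,fy=6,interpolation=cv2.INTER_CUBIC))
```

```text
(no output)
```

View pics/c1.png

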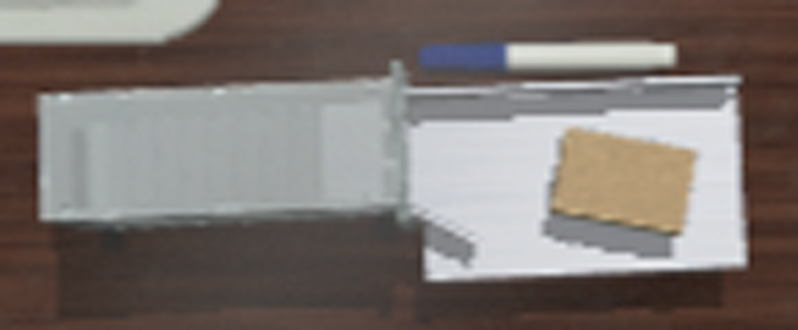

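View pics/c2.png

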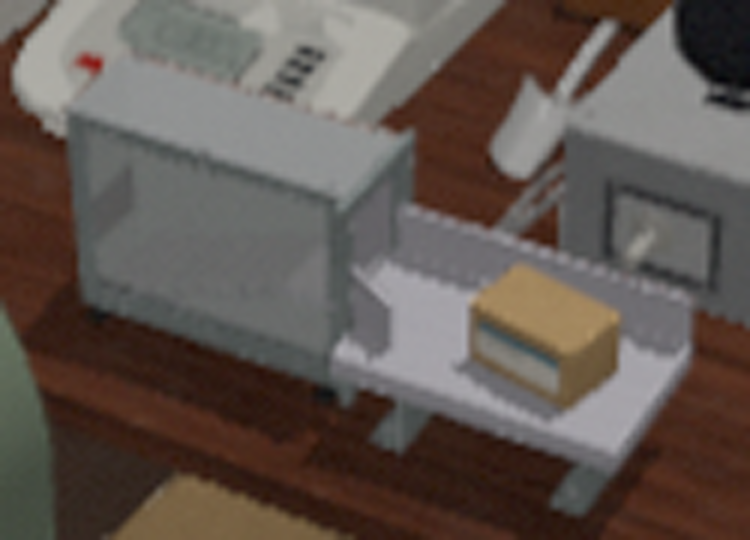

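The top crop shows tray corners at (747,267) and (425,281) in crop pixels, the fence top end at (738,78), and carton top corners at (570,128), (695,150), (680,235) and (555,207). The scene crop shows the tray's near corner at (615,462), the fence foot end at (690,350), and the carton top face with its near side visible.

```bash
cat > h.py <<'E'
import numpy as np,cv2
def ray(c,u,v,fish=False):
    x=(np.array([u,v],float)-[c["cx"],c["cy"]])/[c["fx"],c["fy"]]
    if fish:
        t=np.hypot(*x); d=np.array([*(x/t*np.sin(t)),np.cos(t)]) if t>0 else np.array([0,0,1.])
    else: d=np.array([*x,1.])
    M=np.array(c["cam_to_world"]); d=M[:3,:3]@(d*[1,-1,-1]); return M[:3,3],d/np.linalg.norm(d)
def plane(c,u,v,z,fish=False):
    o,d=ray(c,u,v,fish); return o+d*(z-o[2])/d[2]
def tri(rs):
    A=sum(np.eye(3)-np.outer(d,d) for o,d in rs);b=sum((np.eye(3)-np.outer(d,d))@o for o,d in rs)
    p=np.linalg.solve(A,b);return p,[round(float(np.linalg.norm((np.eye(3)-np.outer(d,d))@(p-o))),1) for o,d in rs]
def project(c,p,fish=False):
    M=np.array(c["cam_to_world"]); q=M[:3,:3].T@(np.array(p)-M[:3,3])*[1,-1,-1]
    if fish:
        r=np.hypot(*q[:2]);k=np.arctan2(r,q[2])/r
    else:k=1/q[2]
    return np.array([c["cx"],c["cy"]])+c["fx"]*k*q[:2]
E
python3 - <<'E'
from workcell import robot, vision, planner, hand
from h import *
np.set_printoptions(precision=3,suppress=True)
t=vision.camera("top");s=vision.camera("scene");w=vision.camera("wrist")
T=lambda x,y:(x/5.5+222,y/5.5+182)
S=lambda x,y:(x/6+235,y/6+155)
for n,a,b in(("tray near right",(747,267),(615,455)),("tray near left",(425,281),(337,352)),("fence top end",(738,78),(690,298)),("carton top R near",(680,235),(565,355)),("carton top near L",(555,207),(472,308)),("carton far R",(695,150),(617,318)),("carton far L",(570,128),(518,266))):
    print(n,*tri([ray(t,*T(*a)),ray(s,*S(*b))]))
for n,p,z in(("R",(747,267),60),("L",(425,281),60),("fence",(738,78),90),("fenceL",(408,92),90),("c",(680,235),98),("c",(555,207),98),("c",(695,150),98),("c",(570,128),98),("housing fl",(38,218),135),("brass",(-120,275),30)):print(n,plane(t,*T(*p),z))
st=robot.read_state();M=w["cam_to_world"];R=st["tool_rot"]
print("wrist in tool",R.T@(M[:3,3]-st["eef_pos"]),R.T@M[:3,:3],w["fx"],w["cx"],w["cy"])
E
```

```text
tray near right [ 413.99  -157.459   55.459] [0.3, 0.3]
tray near left [411.802   3.488  57.544] [2.3, 2.3]
fence top end [ 507.121 -152.573   87.562] [0.2, 0.2]
carton top R near [ 429.39  -120.782   93.547] [0.4, 0.4]
carton top near L [444.856 -59.937  88.366] [0.2, 0.2]
carton far R [ 471.155 -129.319   90.819] [0.8, 0.8]
carton far L [483.016 -67.253  92.141] [1.3, 1.3]
R [ 414.007 -157.208   60.   ]
L [410.534   5.439  60.   ]
fence [ 506.978 -152.502   90.   ]
fenceL [503.462  11.402  90.   ]
c [ 429.433 -120.8     98.   ]
c [444.487 -59.852  98.   ]
c [ 471.029 -129.387   98.   ]
c [483.195 -68.163  98.   ]
housing fl [442.717 186.597 135.   ]
brass [420.447 286.551  30.   ]
wrist in tool [  67.434   -0.205 -142.112] [[-0.001  0.964  0.265]
 [ 1.     0.     0.   ]
 [ 0.     0.265 -0.964]] 309.70691628693146 316.10195333068066 201.44734523106146
```

```bash
cat >> h.py <<'E'
# chute frame in the world (first estimate from the top view); tool poses in it
O=np.array([475.4,14.2,0.]);A=np.pi/2+0.0214
ex=np.array([np.cos(A),np.sin(A),0]);ey=np.array([np.cos(A+np.pi/2),np.sin(A+np.pi/2),0]);ez=np.array([0,0,1.])
C=np.column_stack([ex,ey,ez])
W=lambda x,y,z:O+C@np.array([x,y,z],float)
L=lambda p:C.T@(np.array(p)-O)
def frame(y,z): return np.column_stack([np.cross(y,z),y,z])
DOWN=frame(ex,-ez)
def lean(a=np.pi/4,s=1): return frame(s*ey,np.sin(a)*ex-np.cos(a)*ez)
E
python3 - <<'E'
from workcell import robot, vision, planner, hand
from h import *
import pickle
for s in(1,-1):
  for x in(-185,15):
    q=planner.inverse_kinematics(W(x,-5,75),lean(s=s));print(s,x,lean(s=s)[:,0],q)
hand.clamp()
robot.movep(W(-90,30,290),DOWN)
cs=[vision.camera("wrist")]
robot.movel(W(-90,30,240)+50*ex)
cs.append(vision.camera("wrist"));
pickle.dump(cs,open("w.pkl","wb"))
for i,c in enumerate(cs):cv2.imwrite(f"pics/w{i}.png",c["image"])
print(robot.read_state()["time"],robot.read_state()["eef_pos"],W(-40,30,240))
E
```

```text
1 -185 [ 0.01513093 -0.70694487 -0.70710678] [ 0.02059114  1.20706546  1.00801696  1.73615605 -1.24152687  1.77335937
 -1.56909842]
1 15 [ 0.01513093 -0.70694487 -0.70710678] [-0.12824117  0.89689956  0.58801342  2.01864931 -1.2572851   1.3039336
 -1.76085555]
-1 -185 [-0.01513093  0.70694487  0.70710678] [ 0.53422957  0.87528164  0.09209169  1.70788356 -0.73067066  1.21742643
  1.13057562]
-1 15 [-0.01513093  0.70694487  0.70710678] [ 0.53375948  0.79105731 -0.34228945  1.98363019 -0.74488338  0.79777898
  0.91736067]
4.225 [446.59731187 -27.09508367 240.61115516] [446.2628038  -26.43279215 240.        ]
```

View pics/w0.png

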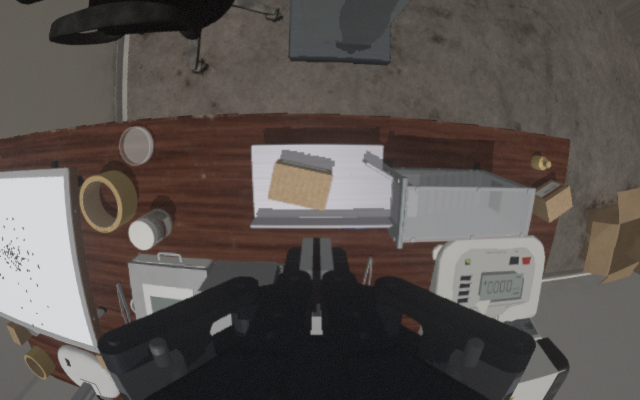

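View pics/w1.png

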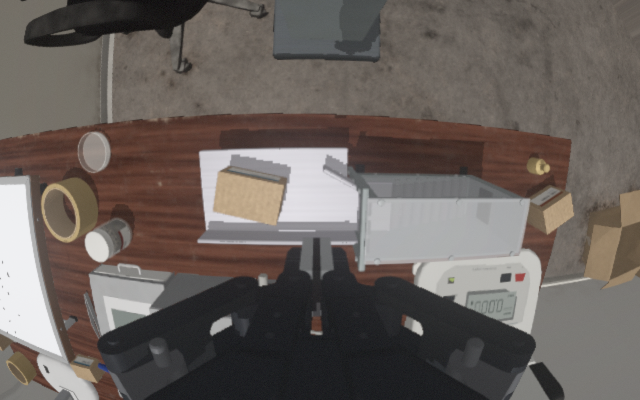

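The wrist views show the tray's open-side corners at (251,145)/(383,145) in the first and (199,150)/(348,148) in the second. The carton is at about (300,187) and (250,194), and the fence top end is at about (251,227) and (197,243).

Run:
```python
from h import *
import pickle
np.set_printoptions(precision=1,suppress=True)
cs=pickle.load(open("w.pkl","rb"))
def sub(c,p):
    g=cv2.cvtColor(c["image"],cv2.COLOR_BGR2GRAY)
    return cv2.cornerSubPix(g,np.float32([[p]]),(3,3),(-1,-1),(3,30,.01))[0,0]
for n,a,b in(("near -170,65,60",(251,145),(199,150)),("near left 0?,65,60",(383,145),(348,148)),("fence top end -170,-26..-28,90",(251,227),(198,243))):
    pa,pb=sub(cs[0],a),sub(cs[1],b);p,e=tri([ray(cs[0],*pa,True),ray(cs[1],*pb,True)])
    print(n,pa,pb,p,e,"chute",L(p),[L(plane(c,*q,z,True)) for c,q in((cs[0],pa),(cs[1],pb)) for z in([90] if "fence" in n else [60])])
tops=[]
for c,roi in zip(cs,((255,150,345,215),(205,155,300,228))):
    x0,y0,x1,y1=roi;h=cv2.cvtColor(c["image"],cv2.COLOR_BGR2HSV)
    m=np.zeros(h.shape[:2],np.uint8);m[y0:y1,x0:x1]=cv2.inRange(h,(8,60,60),(25,255,255))[y0:y1,x0:x1]
    k=max(cv2.findContours(m,0,2)[0],key=cv2.contourArea)
    q=cv2.approxPolyDP(k,4,True)[:,0];print(q.tolist(),cv2.contourArea(k))
    q=[L(plane(c,*p,98,True)) for p in q];print(np.array(q))
```

```text
near -170,65,60 [251.3 144.9] [198.8 151.2] [ 412.6 -154.8   63.1] [0.3, 0.3] chute [-167.6   66.5   63.1] [array([-168.3,   66.5,   60. ]), array([-168.9,   65.8,   60. ])]
near left 0?,65,60 [383.2 145.4] [347.3 148.3] [409.4   4.8  60.6] [0.2, 0.2] chute [-7.9 66.2 60.6] [array([-7.8, 66. , 60. ]), array([-7.9, 66.3, 60. ])]
fence top end -170,-26..-28,90 [249.3 226.4] [196.4 241.3] [ 505.7 -153.9   92.1] [0.0, 0.0] chute [-168.7  -26.7   92.1] [array([-169.2,  -27.5,   90. ]), array([-169.6,  -27.6,   90. ])]
[[279, 160], [269, 197], [324, 209], [330, 172]] 2040.0
[[-130.    52.5   98. ]
 [-142.4   10.8   98. ]
 [ -80.6   -3.2   98. ]
 [ -74.3   39.    98. ]]
[[219, 172], [214, 210], [275, 224], [284, 183], [228, 172], [229, 167]] 2642.5
[[-134.    48.6   98. ]
 [-142.4   10.4   98. ]
 [ -80.8   -3.7   98. ]
 [ -70.8   37.2   98. ]
 [-124.8   48.4   98. ]
 [-123.5   53.3   98. ]]
```

```bash
sed -i 's/^O=np.array.*;A=/O=np.array([475.0,15.2,0.]);A=/' h.py
python3 - <<'E'
from workcell import robot, vision, planner, hand
from h import *
np.set_printoptions(precision=1,suppress=True)
robot.movep(W(-111,85,150),DOWN)
robot.movel(W(-111,85,73))
print("a",L(robot.read_state()["eef_pos"]))
g=robot.movel(W(-111,26,73),max_speed=35,guard=6)
s=robot.read_state();print(g,L(s["eef_pos"]),s["ft_force"],s["time"])
robot.movel(W(-111,60,73)); robot.movel(W(-111,70,150))
c=vision.camera("wrist");t=vision.camera("top")
cv2.imwrite("pics/p1.png",cv2.resize(c["image"][100:300,150:450],None,fx=2.5,fy=2.5))
h=cv2.cvtColor(t["image"],cv2.COLOR_BGR2HSV)
m=np.zeros(h.shape[:2],np.uint8);m[195:235,300:360]=cv2.inRange(h,(8,60,60),(25,255,255))[195:235,300:360]
k=max(cv2.findContours(m,0,2)[0],key=cv2.contourArea);print(cv2.minAreaRect(k),np.array([L(plane(t,*p,98)) for p in cv2.boxPoints(cv2.minAreaRect(k))]))
E
```

```text
a [-111.    84.4   73.7]
True [-110.9   27.2   72.7] [ 0.4  0.1 -0.1] 7.0417
((322.7500305175781, 199.25003051757812), (2.8284268379211426, 6.363961219787598), 45.0) [[-67.5 -20.1  98. ]
 [-80.2 -31.8  98. ]
 [-85.4 -26.1  98. ]
 [-72.7 -14.4  98. ]]
```

View pics/p1.png

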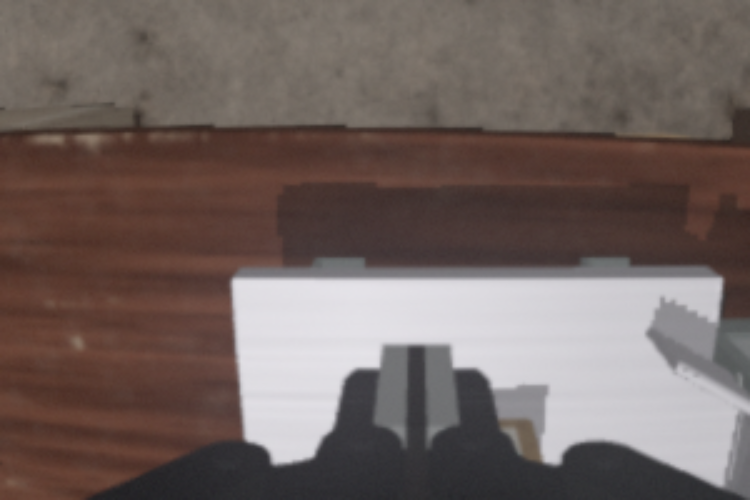

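The view shows no carton left on the open part of the tray. It is hidden behind the fingers, with its edge at about (530,430), and the contact stop at y = 27.2 matches flush. I'll check this from the pre-push pose.

Run:
```python
from workcell import robot, vision, planner, hand
from h import *
np.set_printoptions(precision=1,suppress=True)
R=lean(s=-1)
robot.movel(W(-130,60,230))
robot.movep(W(-215,-5,170),R)
c=vision.camera("wrist");print(L(robot.read_state()["eef_pos"]),robot.read_state()["time"])
cv2.imwrite("pics/p2.png",c["image"])
for p in((-142,16,98),(-142,-26,98),(-76,16,98),(-76,-26,98),(-170,-26,90),(0,-26,90)):print(p,project(c,W(*p),True))
```

```text
[-213.8   -5.2  170.5] 9.9417
(-142, 16, 98) [291.4 200.7]
(-142, -26, 98) [342.7 200.8]
(-76, 16, 98) [294.7 139.5]
(-76, -26, 98) [339.5 139.6]
(-170, -26, 90) [343.2 236.2]
(0, -26, 90) [336.   93.6]
```

View pics/p2.png

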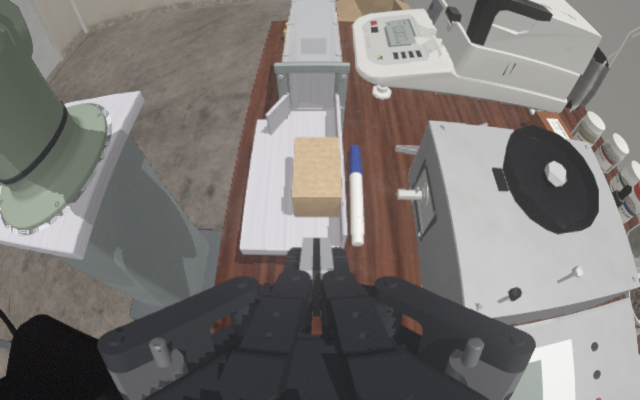

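The carton spans columns 293-340 and rows 138-196. That is square to the lane and flush with the fence, as predicted from the projection. Now I push it in.

Run:
```python
from workcell import robot, vision, planner, hand
from h import *
np.set_printoptions(precision=1,suppress=True)
def st(n):
    s=robot.read_state();print(n,L(s["eef_pos"]),s["ft_force"],round(s["time"],2))
robot.movel(W(-195,-5,75)); st("low")
g=robot.movel(W(-30,-4,75),max_speed=60,guard=20); st(("p1",g))
if not g:
    g=robot.movel(W(15,-3,75),max_speed=50,guard=20); st(("p2",g))
if not g:
    robot.wait(0.8); robot.movel(W(-90,-3,77)); st("out"); robot.movel(W(-120,-3,150))
robot.wait(.5);st("end")
c=vision.camera("wrist");s=vision.camera("scene")
a=cv2.resize(c["image"][0:200,200:440],None,fx=3,fy=3)[:, :]
b=cv2.resize(s["image"][155:245,235:360],None,fx=3.2,fy=3.2)
cv2.imwrite("pics/p3.png",cv2.resize(c["image"][0:150,220:420],None,fx=3.5,fy=3.5));cv2.imwrite("pics/s3.png",b)
v=np.full((600,800,3),0,np.uint8);w=cv2.resize(c["image"][0:150,240:400],None,fx=2.4,fy=2.4);v[:w.shape[0],:w.shape[1]]=w;v[:b.shape[0],w.shape[1]:w.shape[1]+b.shape[1]]=b
cv2.imwrite("pics/m3.png",v[:370,:800])
```

```text
low [-195.4   -5.2   75.6] [-0.3 -0.8  0.9] 10.74
('p1', False) [-30.1  -4.   75. ] [ 0.3 -0.2  0.3] 13.64
('p2', False) [14.7 -3.  75. ] [-0.7 -0.  -0.3] 14.69
out [-89.1  -2.9  77. ] [ 0.4  0.4 -0.4] 16.34
end [-119.9   -3.   149.9] [-0.1  0.9  0.7] 17.52
```

View pics/m3.png

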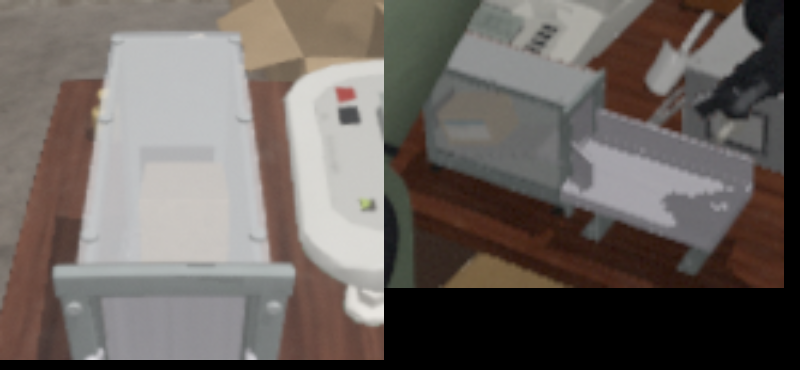

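The carton lies at the far end of the housing, the flap hangs shut in the opening, and the tray is empty. The tool is clear, so I'm handing in.

Run:
```python
from workcell import robot, vision, planner, hand
print(robot.finish_job(),robot.read_state()["time"])
```

```text
the job is handed in; nothing more can be done
the job is handed in; nothing more can be done
```

The carton was pushed through the flap and rests at the far end of the chute; the fingers are out, the flap is shut, nothing else was moved, and the job was handed in at about 18 s.

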